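# Cap the three leaning storage tubes, each with the cap that fits it

## Robot

A 6-joint arm with a two-finger parallel gripper is mounted at the origin on a cart in front of the work surface, level with it; the furniture and walls round the work are solid. World frame = base frame: x ahead of the robot, y to its left, z up, the work surface at z = 0. Lengths are in m, angles in degrees, forces in N, time in s.
With the tool pointing down it reaches from about 0.375 to 0.925 m from the base axis. Payload 5.7 kg.
Tool frame: the origin (TCP) lies on the centre line of the jaws, within the pads' length; the fingertips stand 22 mm ahead of it and the grasp point (between the pads) lies 3 mm ahead of it; z points along the fingers, y is the line along which they close (so a half turn about z gives the same grasp; the last joint's range is limited). The gripper opens to 85 mm and grips with 20 to 120 N. Pads are 22 mm wide; open, the fingers measure 114 mm over their backs; the gripper's body (76 mm by 85 mm) begins 54 mm behind the grasp point. The pads swing forward as they close: fully open they stand 13 mm farther back than shut.
Start: joints at [60.269, 20.558, 86.54, -0, 72.909, -6.595], TCP at [0.236, 0.552, 0.253] pointing down, gripper open.
Joint ranges: [-170.27, 170.27], [-57.76, 135], [12.27, 136.19], [-55.21, 235.2], [11.17, 155.16], [-170.74, 170.74]. Speed limits (degrees/s): [136.94, 136.94, 180, 180, 180, 180].

## Interface

Orientations are given as a 3x3 rotation matrix whose columns are the frame's x, y, z axes.
In Python, from cell import bot, optics gives the robot as it stands (bot), with the cameras (optics).
- The arm moves only by the shell command python3 shift.py FILE [OPENING] [FORCE], which reads ROWS from the file FILE. ROWS is a JSON object whose key "ticks" holds a list of rows, 1 to 5 of them, each of 6 numbers: dx, dy, dz in normalised numbers (1 is 0.25 m), then a rotation vector rx, ry, rz in fractions of the full range, 1 being 60 degrees; each row is the pose to reach, as a shift and turn from the pose commanded when the command began, along the tool's axes at that moment; what a row does not reach only later rows make up. A row lasts 1/10 s, in which the tool goes at most 0.05 m and 8.59 degrees, less where a joint would pass 70% of its speed; a pose out of reach is approached as far as the arm can. OPENING is the finger opening in m, set as the command begins (- or left out keeps the last). The fingers move at their own pace and stop on an object; FORCE is the grip in N (left out, the last holds). Time passes only in rows, so rows that do not move let the fingers close. It prints the time, the measured TCP pose, the force, the opening and the grip force at its end. Input that does not fit is refused with a message, and nothing moves.
- bot.get_state(): the state, without advancing time (a new reading comes with each control period).
- optics.capture(name): name is "side" or "top" or "wrist"; returns a dict with "pixels" (384x512x3 uint8, red, green, blue), "z_map" (384x512 float32, m along the optical axis (not along the pixel's ray), 0 where there is no reading), "vertical_fov" (degrees; the focal length in pixels is half the picture's height over the tangent of half this angle, whatever the lens; pixels are square), "cx", "cy" (the principal point, pixels), "dist_coeffs" ([k1, k2, p1, p2, k3] as OpenCV has them; the pictures are not rectified), "extrinsics" (4x4, takes a point from world to camera coordinates); the wrist camera has in their place "tool_from_camera" (4x4, takes a point from camera to tool coordinates, whose origin is the TCP and whose axes are the flange's). Camera axes: x right, y up, looking along -z (the intrinsics and any distortion apply to the point x, -y, -z); pixel columns grow to the right and rows downward; lengths in m; the calibration is good to about 2 mm. A picture is of the moment at which its call begins: read the wrist's pose just before it.
- bot.sign_off(): hands the job in; it is judged then, once.
The state is a dict: "t": time; "q": joint angles; "dq": joint speeds; "tau": joint torques, N m; "position": TCP position; "ee_rot": TCP orientation; "contact_force": force on the tool from outside, world axes, zero at the start; "torque": the same for the moment, N m; "opening": finger opening in m; "grasp_force": force on a finger pad.
Only numpy, scipy, OpenCV 4.12 (cv2) and the standard library are available. Lean on these libraries where they do the work, as an engineer would, in place of code of your own. Each camera call takes 0.05 s, during which the arm holds its last target. There are 200 camera calls.

## Task

The three open tubes in the leaning rack have to be closed before the grinder throws slurry about: find out by trying which black cap fits which tube, and push each cap fully home on its own tube, so that all three tubes are closed. Leave the jar, the brush, the marker and the file where they are.

Things in the scene. Friction and masses are not known exactly. Their poses are not given: they have to be found in the camera images.
- cap_a: one of three black caps, alike outside, standing on their open side in random order. Skirt 60 mm across, 27 mm high; on it a square grip 28 x 28 mm, sides square to its x and y axes, up to 51.5 mm height; about 150 g. Origin: centre of the skirt's lower rim, z up through the grip. They fit tubes of 38, 43 and 48 mm outside diameter; which cap is which size is not marked
- cap_b: outwardly the same as cap_a, same origin and axes. Inside each cap is a groove 20 mm deep for the tube's wall, between the skirt and a round spigot that begins 6 mm above the skirt's rim; on the right tube it has 1.2 mm clearance all round and 0.8 mm chamfers. A cap that is too small stops with its skirt on the tube's rim, one too large when its spigot meets the rim
- cap_c: outwardly the same as cap_a, same origin and axes. Home on the right tube, a cap's origin lies 20 mm below the tube's mouth, on its axis; a too small cap stops with its origin 0 to 2 mm below the mouth, a too large one about 6 mm below. The right one slides on with little force (under 5 N) when it is centred and in line
- rack: wooden rack, 300 mm wide (y), 140 mm deep (x), 140 mm high, fixed to the bench; holds the three bare aluminium tubes in a row 88 mm apart, all leaning 30 degrees out of its front. Origin on the bench under it, its front faces its own -x, z up; the tubes' mouths are 30 mm in front of the origin and 163 mm above the bench
- mouth_left (a point): centre of the upper rim of the left tube (seen from the robot); z along the tube's axis out of the mouth, 30 degrees from vertical, towards the rack's front; y along the row to the left. Tubes: wall 3 mm, outside diameter 38, 43 and 48 mm, one of each; which stands where is drawn anew each time
- mouth_middle (a point): the same for the middle tube; each tube stands firmly and its upper 45 mm are free above a rubber bush
- mouth_right (a point): the same for the right tube
- white_jar: round white plastic jar, 66 mm across, 58 mm high, upright among the caps; origin at the centre of its underside, z up; a bystander
- brush: flat wooden brush, 185 x 30 x 15 mm, lying behind the caps, 15 mm in front of the grinder's tray, whose front wall is 133 mm high; origin at the centre of its underside, long along its own x; a bystander
- marker: marker pen, 140 x 16 x 16 mm, lying; origin at the centre of its underside, long along its own x; a bystander
- needle_file: small file with a wooden handle, 167 x 19 x 18 mm, lying near the bench's front edge; origin at the centre of its underside, long along its own x; a bystander

How it is judged:
By the outcome, as a careful person would: the job done as asked, in the order asked, and still so for the second after the job is handed in, with the robot touching nothing.
It also fails if it takes over 72 s, if anything falls off the work surface, if the arm or the gripper's body presses on something with over 40 N, if the wrist force passes 120 N, or if a joint passes its speed limit or range.

## Working session

There is one attempt and no reset: what is moved stays moved. The work goes in short steps, Python scripts to look and compute and a shell command to move; the robot and the scene stay as the last step left them, time stands still between calls to the robot, and variables do not carry over. Pictures are saved under pics/ and viewed, at most 10 in all, crops included, and the job is handed in when it is done.

```bash
ls; mkdir -p pics
cat > h.py <<'E'
import numpy as np, cv2
from scipy.spatial.transform import Rotation as R
from cell import bot, optics
def K(c):
    h,w=c['pixels'].shape[:2]; f=h/2/np.tan(np.radians(c['vertical_fov'])/2)
    return np.array([[f,0,c['cx']],[0,f,c['cy']],[0,0,1.]])
def c2w(c,s=None):
    if 'extrinsics' in c: return np.linalg.inv(np.array(c['extrinsics']))
    T=np.eye(4);T[:3,:3]=s['ee_rot'];T[:3,3]=s['position'];return T@np.array(c['tool_from_camera'])
def cloud(c,s=None):
    z=c['z_map'];h,w=z.shape
    u,v=np.meshgrid(np.arange(w),np.arange(h))
    p=cv2.undistortPoints(np.stack([u,v],-1).reshape(-1,1,2).astype(np.float64),K(c),np.array(c['dist_coeffs'],float)).reshape(h,w,2)
    P=np.stack([p[...,0]*z,-p[...,1]*z,-z],-1)
    T=c2w(c,s);W=P@T[:3,:3].T+T[:3,3];W[z==0]=np.nan
    return W
def snap(name,fn):
    s=bot.get_state();c=optics.capture(name);W=cloud(c,s)
    cv2.imwrite('pics/%s.png'%fn,c['pixels'][...,::-1]);np.savez('pics/%s.npz'%fn,W=W,px=c['pixels'])
    return c,s,W
def go(p,Rt):
    """shift & rotvec from the present pose to target in tool axes"""
    s=bot.get_state();R0=np.array(s['ee_rot']);d=R0.T@(np.array(p)-s['position'])
    print('d',d.round(4),'rv',R.from_matrix(R0.T@Rt).as_rotvec(degrees=True).round(2))
E
python3 - <<'E'
from h import *
np.set_printoptions(suppress=True,precision=4)
s=bot.get_state();print(s)
for n in['side','top']:
    c,_,W=snap(n,n+'0');print(n,c2w(c).round(3).tolist())
a=cv2.imread('pics/side0.png');b=cv2.imread('pics/top0.png')
cv2.imwrite('pics/both.png',cv2.resize(np.vstack([a,b]),(400,600)))
E
```

```text
cell.py
pics
shift.py
{'t': 0.0, 'q': array([60.2684, 20.5978, 86.5988, -0.0011, 72.9094, -6.5957]), 'dq': array([ 0.0175, -0.059 ,  0.0296, -0.0481,  0.1248, -0.0575]), 'tau': array([ -0.0008, -52.7624, -27.8618,  -0.0004,   0.0131,   0.    ]), 'position': array([0.2354, 0.5512, 0.2525]), 'ee_rot': array([[-0.9196,  0.3929, -0.0009],
       [ 0.3929,  0.9196, -0.0016],
       [ 0.0002, -0.0018, -1.    ]]), 'contact_force': array([ 0.2893, -0.2741, -0.1506]), 'torque': array([ 0.0281, -0.0249, -0.0407]), 'grasp_force': 0.0, 'opening': 0.08521004433477643}
side [[0.998, 0.057, -0.036, 0.433], [-0.064, 0.628, -0.776, -1.03], [-0.021, 0.776, 0.63, 0.964], [0.0, 0.0, 0.0, 1.0]]
top [[-0.019, 0.996, -0.085, 0.37], [-1.0, -0.02, -0.013, -0.023], [-0.014, 0.085, 0.996, 1.421], [0.0, 0.0, 0.0, 1.0]]
```

View pics/top0.png

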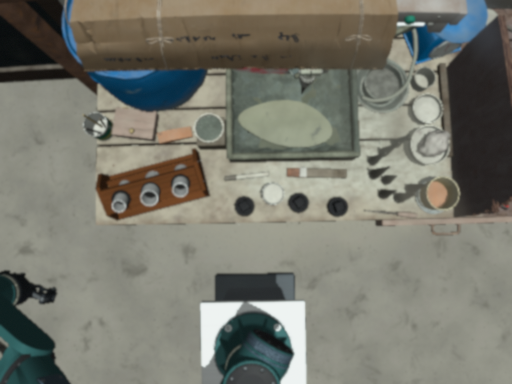

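View pics/side0.png

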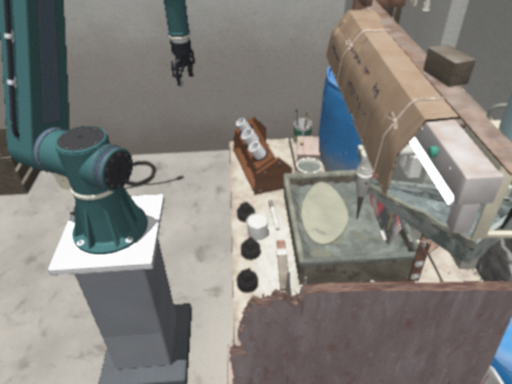

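The top view shows the caps at (244,206), (298,203) and (338,207), the jar at (272,194), and the tubes at (120,203), (151,194) and (181,186). The marker is at (247,177), the brush at (316,173), and the grinder with its carton lies behind. The side view agrees with this.

Run:
```python
from h import *
np.set_printoptions(suppress=True,precision=4)
W=np.load('pics/top0.npz')['W']
for n,(u,v) in dict(c1=(244,206),c2=(298,203),c3=(338,207),jar=(272,194),tl=(120,203),tm=(151,194),tr=(181,186)).items():
    P=W[v-14:v+15,u-14:u+15].reshape(-1,3)
    lo=.02 if n[0]!='t' else .145
    Q=P[(P[:,2]>lo)&(P[:,2]<.2)]; print(n,len(Q),Q.mean(0),(Q.min(0)+Q.max(0))/2,Q.min(0),Q.max(0), W[v,u])
for u,v in[(197,156),(100,180),(109,212),(207,193),(240,40),(300,65),(235,155),(350,155),(440,60),(247,177),(316,173),(370,212),(120,195)]: print(u,v,W[v,u])
WW=W.reshape(-1,3);m=(WW[:,2]>.25)&(WW[:,0]<1)&(WW[:,0]>.35);print('high',WW[m].min(0),WW[m].max(0))
```

```text
c1 314 [0.4384 0.0209 0.0334] [0.4391 0.0212 0.0395] [ 0.4088 -0.0076  0.0201] [0.4695 0.05   0.0589] [0.4376 0.0189 0.0532]
c2 312 [ 0.4456 -0.1425  0.0334] [ 0.4461 -0.1432  0.0393] [ 0.4172 -0.1734  0.0205] [ 0.475  -0.113   0.0582] [ 0.4433 -0.1408  0.0503]
c3 322 [ 0.431  -0.2605  0.0336] [ 0.4317 -0.2615  0.0396] [ 0.4027 -0.291   0.0201] [ 0.4607 -0.2321  0.0591] [ 0.4288 -0.2581  0.056 ]
jar 386 [ 0.473  -0.0649  0.0557] [ 0.4726 -0.0646  0.0426] [ 0.4414 -0.0972  0.0201] [ 0.5039 -0.0319  0.0652] [ 0.4712 -0.0644  0.0555]
tl 135 [0.4476 0.3617 0.1577] [0.449  0.3621 0.1596] [0.425  0.3417 0.145 ] [0.4729 0.3824 0.1741] [0.4493 0.3697 0.1209]
tm 160 [0.4701 0.2772 0.1594] [0.4683 0.2772 0.1614] [0.4401 0.2531 0.1451] [0.4965 0.3013 0.1778] [0.4731 0.2797 0.122 ]
tr 132 [0.4893 0.1909 0.1586] [0.4886 0.1901 0.1619] [0.4632 0.1696 0.1457] [0.5141 0.2105 0.1781] [0.4941 0.1939 0.1216]
197 156 [0.5827 0.151  0.0968]
100 180 [0.5172 0.4315 0.1136]
109 212 [0.4246 0.4054 0.1101]
207 193 [0.4787 0.1285 0.0475]
240 40 [0.7659 0.008  0.486 ]
300 65 [ 0.7447 -0.1265  0.3843]
235 155 [0.5766 0.039  0.1372]
350 155 [ 0.5708 -0.284   0.1331]
440 60 [ 0.8983 -0.621  -0.0003]
247 177 [0.5278 0.0094 0.014 ]
316 173 [ 0.5363 -0.202   0.0099]
370 212 [ 0.4136 -0.3665 -0.0004]
120 195 [0.4699 0.3615 0.1485]
high [ 0.3928 -0.634   0.25  ] [0.952  0.5578 0.56  ]
```

```bash
cat >> h.py <<'E'
np.set_printoptions(suppress=True,precision=4)
yaw=np.arctan2(.0417,.1708)
ex=np.array([np.cos(yaw),np.sin(yaw),0]);ey=np.array([-np.sin(yaw),np.cos(yaw),0]);ez=np.array([0,0,1.])
n=np.cos(np.pi/6)*ez-np.sin(np.pi/6)*ex
Rm=np.stack([np.cross(ey,-n),ey,-n],1)   # tool orientation at tubes
E
python3 - <<'E'
from h import *
c=optics.capture('wrist');print(np.array(c['tool_from_camera']),c['vertical_fov'],c['cx'],c['cy'],c['dist_coeffs'])
m=np.array([.462,.2767,.163])
for d in (.2,.25):
    go(m+d*n,Rm)
E
```

```text
[[-0.0006  0.9478  0.3189  0.0828]
 [ 1.      0.0003  0.001  -0.001 ]
 [ 0.0008  0.3189 -0.9478 -0.1216]
 [ 0.      0.      0.      1.    ]] 71.41118164007611 253.25050791313177 186.52733561414294 [-0.0305  0.      0.      0.      0.    ]
d [-0.2361 -0.2236 -0.0833] rv [ -9.72 -28.98 -35.98]
d [-0.2161 -0.2387 -0.1266] rv [ -9.72 -28.98 -35.98]
```

Careful with the scale: shifts go in shares of 0.25 m and turns go in shares of 60 degrees. That gives: -0.2 m is -0.8, -0.12 m is -0.48, -30 degrees is -0.5.

```bash
echo '{"ticks": [[-0.16,-0.16,-0.08,-0.0267,-0.08,-0.1],[-0.32,-0.32,-0.16,-0.0533,-0.1617,-0.2],[-0.48,-0.48,-0.24,-0.0817,-0.2417,-0.3],[-0.64,-0.64,-0.28,-0.1083,-0.3217,-0.4],[-0.8,-0.8,-0.32,-0.135,-0.4017,-0.5]]}' > mv.in && python3 shift.py mv.in
python3 - <<'E'
from h import *
m=np.array([.462,.2767,.163])
go(m+.2*n,Rm);print(bot.get_state()['q'])
E
```

```text
t: 0.65
position: [0.3251, 0.3287, 0.3254]
ee_rot: [[-0.896, -0.139, 0.421], [-0.116, 0.99, 0.08], [-0.428, 0.023, -0.903]]
contact_force: [1.4, -0.9, 0.5]
opening: 0.0853
grasp_force: 0.0
d [-0.0314 -0.0803  0.0009] rv [-1.47 -4.58 -5.68]
[ 48.0494  -3.7247 110.7229 -18.7459  53.8063 -41.0883]
```

Converted, -0.035 m is -0.14, -0.02 m is -0.08, -5.5 degrees is -0.0917.

```bash
echo '{"ticks": [[-0.08,-0.14,0,-0.025,-0.075,-0.0917],[-0.08,-0.14,0,-0.025,-0.075,-0.0917],[-0.08,-0.14,0,-0.025,-0.075,-0.0917]]}' > mv.in && python3 shift.py mv.in
python3 - <<'E'
from h import *
m=np.array([.462,.2767,.163])
go(m+.2*n,Rm)
c,s,W=snap('wrist','w1')
cv2.imwrite('pics/w1b.png',cv2.resize(cv2.imread('pics/w1.png'),(800,600),interpolation=cv2.INTER_CUBIC))
E
```

```text
t: 0.95
position: [0.3474, 0.2963, 0.3323]
ee_rot: [[-0.847, -0.226, 0.481], [-0.194, 0.974, 0.116], [-0.495, 0.005, -0.869]]
contact_force: [-0.2, -0.1, 0.8]
opening: 0.0859
grasp_force: 0.0
d [-0.0083 -0.0461  0.    ] rv [-0.09 -0.32 -0.72]
```

View pics/w1b.png

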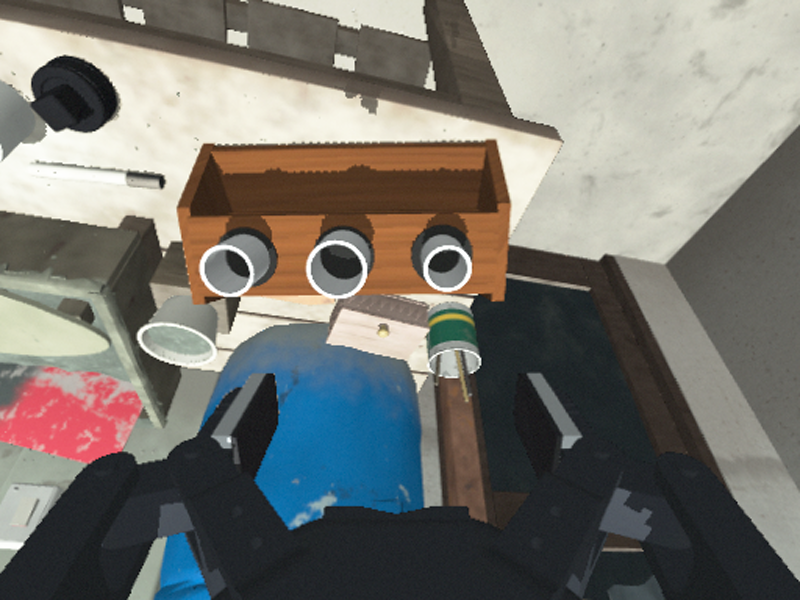

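The mouths are at (228,270), (338,269) and (447,268) in the enlarged picture. They look like 43, 48 and 38 mm, which are the right, middle and left tubes. I'll fit the rims next.

Run:
```python
from h import *
d=np.load('pics/w1.npz');W=d['W'];px=d['px'].astype(int)
C=[]
for nm,(u,v) in dict(R=(228,270),M=(338,269),L=(447,268)).items():
    u=int(u*.64);v=int(v*.64)
    sl=(slice(v-24,v+25),slice(u-24,u+25))
    P=W[sl].reshape(-1,3);g=px[sl].reshape(-1,3)
    m=(g.min(1)>215)
    vv,uu=np.mgrid[sl];Q=P[m];z=Q[np.isfinite(Q[:,0])]
    h=z@n; k=abs(h-np.median(h))<.006; z=z[k]
    # plane-coords circle fit of rim band
    a=z@ey; b=z@np.cross(ey,n)
    hull=cv2.convexHull(np.stack([a,b],1).astype(np.float32)*1000)
    A=hull[:,0]/1000.; s,_,_,_=np.linalg.lstsq(np.c_[2*A,np.ones(len(A))],(A**2).sum(1),rcond=None)
    r=np.sqrt(s[2]+s[0]**2+s[1]**2)
    _,_,V=np.linalg.svd(z-z.mean(0)); nn=V[2]*np.sign(V[2]@n)
    c=s[0]*ey+s[1]*np.cross(ey,n)+np.median(z@n)*n;C.append(c)
    print(nm,k.sum(),'dia',2*r*1000,'c',c,'mean',z.mean(0),'norm',nn,n)
C=np.array(C);e=C[2]-C[0];print('spacing',np.linalg.norm(np.diff(C,axis=0),axis=1),'yaw',np.degrees(np.arctan2(-e[0],e[1])),np.degrees(yaw),e[2])
# rack face yaw: top cam
```

```text
R 220 dia 42.190835598613916 c [0.4789 0.1882 0.1638] mean [0.4783 0.1887 0.1635] norm [-0.4851 -0.116   0.8667] [-0.4857 -0.1186  0.866 ]
M 256 dia 47.367438901601034 c [0.4582 0.2738 0.1639] mean [0.4574 0.2737 0.1633] norm [-0.4816 -0.1144  0.8689] [-0.4857 -0.1186  0.866 ]
L 210 dia 37.27728540891483 c [0.4374 0.3592 0.1638] mean [0.4371 0.3593 0.1635] norm [-0.4883 -0.1189  0.8646] [-0.4857 -0.1186  0.866 ]
spacing [0.0881 0.0878] yaw 13.644926568821319 13.72008842307599 -8.483322205335431e-05
```

```bash
cat >> h.py <<'E'
M=dict(R=np.array([.4789,.1882,.1635]),M=np.array([.4582,.2738,.1635]),L=np.array([.4374,.3592,.1635]))
def Rd(deg):  # tool down, tool y at angle deg from world +y
    a=np.radians(deg);y=np.array([-np.sin(a),np.cos(a),0]);return np.stack([np.cross(y,-ez),y,-ez],1)
E
python3 -c "
from h import *
go([.43,-.12,.24],Rd(0));print(bot.get_state()['q'])"
```

```text
d [ 0.0574 -0.4257  0.0713] rv [ 3.68 29.51 12.76]
[ 42.3853  -7.1261 114.3724 -18.7581  47.7677 -51.077 ]
```

Converted, -0.236 m is -0.944, -0.189 m is -0.756, 16.4 degrees is 0.2733.

```bash
echo '{"ticks": [[0.024,-0.192,0.032,0.0067,0.055,0.0233],[0.052,-0.38,0.064,0.0133,0.11,0.0467],[0.076,-0.568,0.096,0.02,0.1633,0.0717],[0.1,-0.756,0.128,0.0267,0.2183,0.095],[0.128,-0.944,0.16,0.0333,0.2733,0.1183]]}' > mv.in && python3 shift.py mv.in && python3 -c "
from h import *
go([.43,-.12,.24],Rd(0));print(bot.get_state()['q'])"
```

```text
t: 1.5
position: [0.3951, 0.0654, 0.281]
ee_rot: [[-0.969, -0.104, 0.224], [-0.097, 0.994, 0.041], [-0.227, 0.018, -0.974]]
contact_force: [0.6, -0.2, 0.5]
opening: 0.0856
grasp_force: 0.0
d [-0.0065 -0.1887  0.0402] rv [ 1.71 13.06  5.81]
[  -3.2531   -5.3335  115.1314    3.6506   57.4477 -100.7099]
```

Converted, -0.175 m is -0.7, -0.135 m is -0.54, 13 degrees is 0.2167.

```bash
echo '{"ticks": [[0,-0.18,0.04,0.0067,0.055,0.0233],[0,-0.36,0.08,0.0133,0.11,0.0467],[0,-0.54,0.12,0.02,0.1633,0.0717],[-0.024,-0.7,0.16,0.0283,0.2167,0.0967],[-0.024,-0.7,0.16,0.0283,0.2167,0.0967]]}' > mv.in && python3 shift.py mv.in && echo '{"ticks": [[0,0,0,0,0,0]]}' > mv.in && python3 shift.py mv.in
python3 - <<'E'
from h import *
go([.43,-.12,.24],Rd(0))
c,s,W=snap('wrist','w2');print(s['position'])
cv2.imwrite('pics/w2b.png',cv2.resize(cv2.imread('pics/w2.png'),(800,600),interpolation=cv2.INTER_CUBIC))
E
```

```text
t: 2.0
position: [0.431, -0.1097, 0.239]
ee_rot: [[-1.0, 0.003, 0.001], [0.003, 1.0, -0.003], [-0.001, -0.003, -1.0]]
contact_force: [-0.8, 1.1, -0.1]
opening: 0.0857
grasp_force: 0.0
t: 2.1
position: [0.428, -0.1057, 0.2393]
ee_rot: [[-1.0, 0.001, 0.0], [0.001, 1.0, 0.0], [-0.0, 0.0, -1.0]]
contact_force: [-0.2, 1.1, -0.1]
opening: 0.0854
grasp_force: 0.0
d [-0.0021 -0.0143 -0.0007] rv [ 0.01  0.02 -0.04]
[ 0.428  -0.1057  0.2393]
```

View pics/w2b.png

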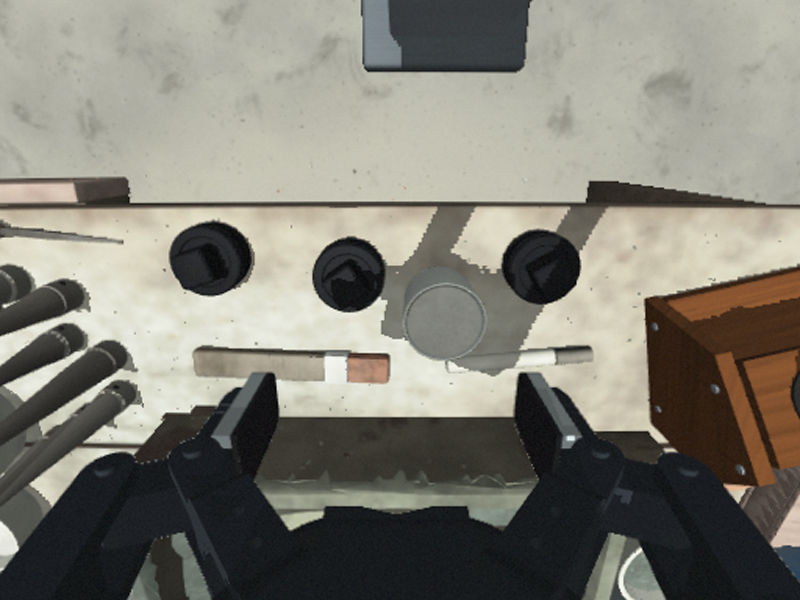

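Wrist picture (enlarged): caps at (210,258), (348,273) and (541,265), each with a clearly turned square grip. The jar is at (443,315), the brush at (290,365) and the marker at (520,360). Next I'll measure the grips.

Run:
```python
from h import *
W=np.load('pics/w2.npz')['W'].reshape(-1,3)
for nm,c in dict(c1=(.4391,.0212),c2=(.4461,-.1432),c3=(.4317,-.2615),jar=(.4726,-.0646)).items():
    P=W[np.hypot(W[:,0]-c[0],W[:,1]-c[1])<.045]
    T=P[(P[:,2]>.047)&(P[:,2]<.07)]
    r=cv2.minAreaRect((T[:,:2]*1000).astype(np.float32))
    S=P[(P[:,2]>.0245)&(P[:,2]<.031)];(x,y),rr=cv2.minEnclosingCircle((S[:,:2]*1000).astype(np.float32))
    print(nm,len(T),np.median(T[:,2]),r,'skirt',x,y,rr)
```

```text
c1 520 0.052062330632556775 ((438.0162353515625, 16.48379135131836), (27.978897094726562, 28.027568817138672), 30.899372100830078) skirt 438.0627136230469 17.082490921020508 30.604848861694336
c2 508 0.052124970945674504 ((445.3525390625, -146.66439819335938), (28.020715713500977, 28.261077880859375), 34.65804672241211) skirt 445.53857421875 -146.8961181640625 30.2971134185791
c3 527 0.052122083229342864 ((430.2595520019531, -264.3656921386719), (28.105628967285156, 28.895265579223633), 17.857330322265625) skirt 430.3497009277344 -265.2195739746094 30.444711685180664
jar 2189 0.05754310282829661 ((472.021240234375, -68.44540405273438), (65.59648895263672, 65.41031646728516), 27.96635627746582) skirt 468.6668395996094 -69.28557586669922 30.228824615478516
```

```bash
cat >> h.py <<'E'
CAP=dict(c1=(.4380,.0167,30.9),c2=(.4454,-.1468,34.66),c3=(.4303,-.2648,17.86))
E
python3 -c "
from h import *
c=CAP['c1'];go([c[0],c[1],.12],Rd(c[2]));print(bot.get_state()['q'])"
```

```text
d [-0.0109  0.1216  0.1196] rv [  0.     0.03 -30.87]
[ -22.8302    8.0537  106.3383    0.024    65.5813 -112.8656]
```

Converted, 0.122 m is 0.488, 0.03 m is 0.12, -30.9 degrees is -0.515.

```bash
echo '{"ticks": [[-0.012,0.124,0.12,0,0,-0.1283],[-0.024,0.244,0.24,0,0,-0.2567],[-0.036,0.364,0.36,0,0,-0.3867],[-0.044,0.488,0.48,0,0,-0.515],[-0.044,0.488,0.48,0,0,-0.515]]}' > mv.in && python3 shift.py mv.in 0.05 && echo '{"ticks": [[0,0,0,0,0,0]]}' > mv.in && python3 shift.py mv.in && python3 -c "
from h import *
c=CAP['c1'];go([c[0],c[1],.05],Rd(c[2]))"
```

```text
t: 2.65
position: [0.4341, 0.0206, 0.1175]
ee_rot: [[-0.854, -0.52, -0.005], [-0.52, 0.854, 0.001], [0.003, 0.003, -1.0]]
contact_force: [-0.1, -0.6, -0.0]
opening: 0.0501
grasp_force: 0.0
t: 2.75
position: [0.4369, 0.0178, 0.1201]
ee_rot: [[-0.857, -0.516, 0.001], [-0.516, 0.857, -0.001], [-0.0, -0.001, -1.0]]
contact_force: [0.3, 1.0, 0.3]
opening: 0.0495
grasp_force: 0.0
d [-0.0004 -0.0014  0.0701] rv [-0.07  0.    0.15]
```

Converted, 0.068 m is 0.272, 0.03 m is 0.12.

```bash
echo '{"ticks": [[0,-0.004,0.12,0,0,0],[0,-0.004,0.22,0,0,0],[0,-0.004,0.272,0,0,0],[0,-0.004,0.272,0,0,0]]}' > mv.in && python3 shift.py mv.in && echo '{"ticks": [[0,0,0,0,0,0],[0,0,0,0,0,0],[0,0,0,0,0,0],[0,0,0,0,0,0]]}' > mv.in && python3 shift.py mv.in 0.02 60 && python3 -c "
from h import *
c=CAP['c1'];go([c[0],c[1],.052],Rd(c[2]))"
```

```text
t: 3.15
position: [0.4383, 0.0147, 0.0521]
ee_rot: [[-0.859, -0.512, 0.001], [-0.512, 0.859, -0.001], [-0.001, -0.002, -1.0]]
contact_force: [-0.3, -0.4, -0.1]
opening: 0.0501
grasp_force: 0.0
t: 3.55
position: [0.4395, 0.0147, 0.0537]
ee_rot: [[-0.858, -0.513, 0.005], [-0.513, 0.858, -0.002], [-0.003, -0.004, -1.0]]
contact_force: [-1.0, -0.0, 7.4]
opening: 0.0265
grasp_force: 60.0
d [0.0003 0.0025 0.0016] rv [-0.22  0.18 -0.04]
```

```bash
cat >> h.py <<'E'
def tube(k,so,H=.0537,dx=0.,dy=0.):
    s=bot.get_state();p=M[k]+n*(H+so)+dx*Rm[:,0]+dy*Rm[:,1];go(p,Rm)
    e=Rm.T@(np.array(s['position'])-M[k]);print('tool-frame offset xy',e[:2].round(4),'depth so',round(-e[2]-H,4),'f(tool)',(Rm.T@s['contact_force']).round(1),'t',s['t'],'q',s['q'].round(0),'op',round(s['opening'],4))
E
echo '{"ticks": [[0,0,-0.16,0,0,0],[0,0,-0.36,0,0,0],[0,0,-0.48,0,0,0]]}' > mv.in && python3 shift.py mv.in; python3 -c "
from h import *
tube('R',.04)"
```

```text
t: 3.85
position: [0.4394, 0.015, 0.1758]
ee_rot: [[-0.858, -0.513, 0.006], [-0.513, 0.858, -0.002], [-0.004, -0.005, -1.0]]
contact_force: [0.5, 0.0, -2.0]
opening: 0.0269
grasp_force: 60.5
d [-0.0784  0.1419 -0.0692] rv [  4.26 -29.48  16.81]
tool-frame offset xy [ 0.0627 -0.1589] depth so -0.0033 f(tool) [ 0.6 -0.1  2. ] t 3.85 q [  -7.   13.  111.   -0.   56. -128.] op 0.0269
```

Converted, 0.142 m is 0.568, 0.115 m is 0.46, -29.5 degrees is -0.4917.

```bash
echo '{"ticks": [[-0.064,0.112,-0.08,0.015,-0.0983,0.0567],[-0.128,0.228,-0.14,0.0283,-0.1967,0.1117],[-0.188,0.344,-0.192,0.0433,-0.295,0.1683],[-0.252,0.46,-0.24,0.0567,-0.3933,0.2233],[-0.312,0.568,-0.276,0.0717,-0.4917,0.28]]}' > mv.in && python3 shift.py mv.in; echo '{"ticks": [[0,0,0,0,0,0],[0,0,0,0,0,0]]}' > mv.in && python3 shift.py mv.in
python3 - <<'E'
from h import *
tube('R',.02)
c,s,W=snap('wrist','w3')
cv2.imwrite('pics/w3b.png',cv2.resize(cv2.imread('pics/w3.png'),(800,600),interpolation=cv2.INTER_CUBIC))
E
```

```text
t: 4.35
position: [0.4319, 0.1743, 0.2418]
ee_rot: [[-0.845, -0.239, 0.478], [-0.209, 0.971, 0.118], [-0.492, -0.0, -0.87]]
contact_force: [0.7, -1.1, -2.7]
opening: 0.0268
grasp_force: 60.5
t: 4.55
position: [0.4313, 0.1739, 0.2401]
ee_rot: [[-0.846, -0.246, 0.472], [-0.217, 0.969, 0.116], [-0.486, -0.004, -0.874]]
contact_force: [0.1, -0.8, -1.8]
opening: 0.027
grasp_force: 60.6
d [-0.005   0.0026  0.0174] rv [ 0.07 -0.9   0.56]
tool-frame offset xy [ 0.0047 -0.0026] depth so 0.0375 f(tool) [ 1.  -0.7  1.5] t 4.55 q [ 13.  -1. 124.   1.  28. -92.] op 0.027
```

View pics/w3b.png

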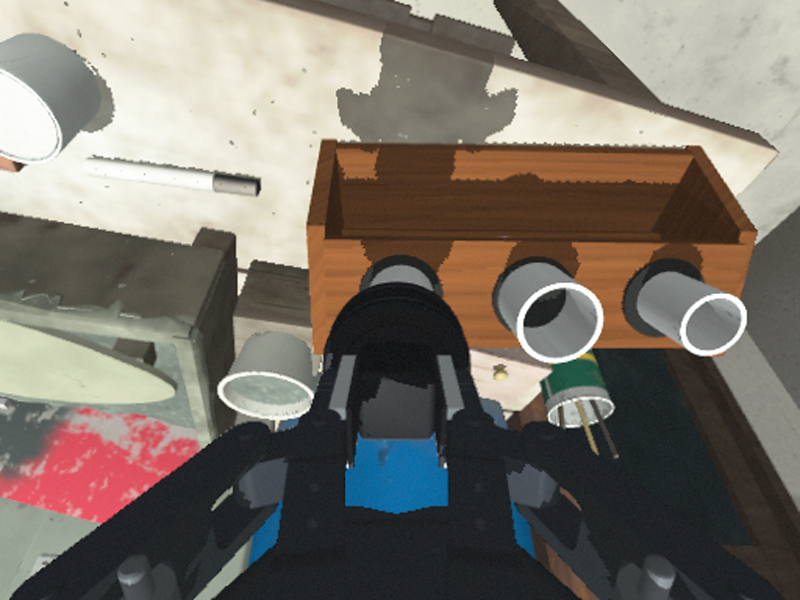

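Cap in the grip square to the pads at (400,350), with the R tube behind it and the M and L rims at (560,322) and (714,325). I'll use this picture to re-measure the rims and the held cap in the tool frame.

```bash
cat > fit.py <<'E'
from h import *
def circ(A):
    s,_,_,_=np.linalg.lstsq(np.c_[2*A,np.ones(len(A))],(A**2).sum(1),rcond=None);return s[:2],np.sqrt(s[2]+s[:2]@s[:2])
def rim(W,px,uv):
    u,v=int(uv[0]*.64),int(uv[1]*.64);sl=(slice(v-34,v+35),slice(max(u-34,0),u+35))
    P=W[sl].reshape(-1,3);g=px[sl].reshape(-1,3).astype(int)
    z=P[(g.min(1)>215)&np.isfinite(P[:,0])];h=z@n;z=z[abs(h-np.median(h))<.006]
    f=np.cross(ey,n);A=cv2.convexHull((np.stack([z@ey,z@f],1)*1000).astype(np.float32))[:,0]/1000.
    c,r=circ(A);return c[0]*ey+c[1]*f+np.median(z@n)*n,2*r
def held(W,s):
    P=((W.reshape(-1,3)-s['position'])@np.array(s['ee_rot']))
    P=P[np.isfinite(P[:,0])&(np.hypot(P[:,0],P[:,1])<.045)]
    return P
E
python3 - <<'E'
from fit import *
s=bot.get_state();d=np.load('pics/w3.npz');W=d['W'];px=d['px']
for k,uv in dict(M=(560,322),L=(714,325)).items():
    c,D=rim(W,px,uv);print(k,c,D,'diff tool',(Rm.T@(c-M[k])).round(4))
P=held(W,s)
z=P[:,2];print(np.histogram(z[(z>.005)&(z<.07)],bins=26,range=(.005,.07)))
# skirt top annulus = z ~ .0267 ; outer edge
for lo,hi in((.022,.031),(.03,.05)):
    Q=P[(z>lo)&(z<hi)];A=cv2.convexHull((Q[:,:2]*1000).astype(np.float32))[:,0]/1000.
    A=A[(A[:,0]>.005)]; print(lo,len(Q),circ(A.astype(float)),Q.max(0),Q.min(0))
Q=P[(z>.034)&(z<.05)&(P[:,0]>.012)];print(circ(Q[:,:2]))
E
```

```text
M [0.4585 0.2737 0.164 ] 0.0476764374848771 diff tool [-0.0005 -0.0002 -0.0003]
L [0.4377 0.359  0.1639] 0.03756744786792122 diff tool [-0.0004 -0.0002 -0.0003]
(array([ 222,  203,  185,  143,  129,   95,   82,  714, 1609,  155,  145,
         64,   87,   94,   86,   96,  129,   40,   52,    2,    0,    0,
          0,    0,    0,    0]), array([0.005 , 0.0075, 0.01  , 0.0125, 0.015 , 0.0175, 0.02  , 0.0225,
       0.025 , 0.0275, 0.03  , 0.0325, 0.035 , 0.0375, 0.04  , 0.0425,
       0.045 , 0.0475, 0.05  , 0.0525, 0.055 , 0.0575, 0.06  , 0.0625,
       0.065 , 0.0675, 0.07  ]))
0.022 2602 (array([-0.    ,  0.0004]), np.float64(0.03031601907474681)) [0.0301 0.0307 0.031 ] [-0.0007 -0.0297  0.022 ]
0.03 741 (array([-0.0002,  0.0005]), np.float64(0.03048616351306731)) [0.0304 0.0309 0.0499] [ 0.0023 -0.0294  0.03  ]
(array([-0.0005,  0.0005]), np.float64(0.030145153730989107))
```

Converted, 0.0174 m is 0.0696, -0.005 m is -0.02, 0.56 degrees is 0.0093.

```bash
echo '{"ticks": [[-0.01,0.004,0.036,0,-0.0083,0.005],[-0.02,0.008,0.0696,0.0017,-0.015,0.0093],[-0.02,0.008,0.0696,0.0017,-0.015,0.0093],[-0.02,0.008,0.0696,0.0017,-0.015,0.0093]]}' > mv.in && python3 shift.py mv.in |head -1; python3 -c "
from h import *
tube('R',.008,dy=-.0006)"
```

```text
t: 5.0
d [0.0008 0.0019 0.0108] rv [-0.14 -0.06 -0.25]
tool-frame offset xy [-0.0008 -0.0024] depth so 0.0188 f(tool) [1.5 0.7 2.1] t 5.0 q [ 13.   1. 125.  -0.  24. -90.] op 0.027
```

Converted, 0.0108 m is 0.0432, 0.006 m is 0.024, -0.2 degrees is -0.0033.

```bash
python3 -c "
from h import *
tube('R',.008,dy=-.0006)"; echo '{"ticks": [[0.0032,0.0076,0.024,-0.0017,0,-0.0033],[0.0032,0.0076,0.0432,-0.0017,0,-0.0033],[0.0032,0.0076,0.0432,-0.0017,0,-0.0033],[0.0032,0.0076,0.0432,-0.0017,0,-0.0033]]}' > mv.in && python3 shift.py mv.in |head -1; for i in 1 2 3; do python3 -c "
from h import *
tube('R',0,dy=-.0006)"; done
```

```text
d [0.0008 0.0019 0.0108] rv [-0.14 -0.06 -0.25]
tool-frame offset xy [-0.0008 -0.0024] depth so 0.0188 f(tool) [1.5 0.7 2.1] t 5.0 q [ 13.   1. 125.  -0.  24. -90.] op 0.027
t: 5.4
d [-0.0003 -0.0011  0.0081] rv [ 0.01 -0.02  0.  ]
tool-frame offset xy [0.0003 0.0005] depth so 0.0081 f(tool) [0.9 0.1 1.9] t 5.4 q [ 14.   3. 125.  -0.  22. -90.] op 0.0266
d [-0.0003 -0.0011  0.0081] rv [ 0.01 -0.02  0.  ]
tool-frame offset xy [0.0003 0.0005] depth so 0.0081 f(tool) [0.9 0.1 1.9] t 5.4 q [ 14.   3. 125.  -0.  22. -90.] op 0.0266
d [-0.0003 -0.0011  0.0081] rv [ 0.01 -0.02  0.  ]
tool-frame offset xy [0.0003 0.0005] depth so 0.0081 f(tool) [0.9 0.1 1.9] t 5.4 q [ 14.   3. 125.  -0.  22. -90.] op 0.0266
```

Converted, 0.011 m is 0.044, -0.001 m is -0.004.

```bash
echo '{"ticks": [[0,-0.004,0.012,0,0,0],[-0.0008,-0.004,0.024,0,0,0],[-0.0008,-0.004,0.032,0,0,0],[-0.0008,-0.004,0.04,0,0,0],[-0.0008,-0.004,0.044,0,0,0]]}' > mv.in && python3 shift.py mv.in |head -1;python3 -c "
from h import *
tube('R',-.005,dy=-.0006)"
```

```text
t: 5.9
d [-0.     -0.0001  0.0021] rv [ 0.01  0.   -0.  ]
tool-frame offset xy [ 0.     -0.0005] depth so -0.0029 f(tool) [ 1.5 -0.2  2.3] t 5.9 q [ 14.   5. 125.   0.  20. -90.] op 0.0266
```

Converted, 0.008 m is 0.032, 0.006 m is 0.024.

```bash
echo '{"ticks": [[0,0,0.008,0,0,0],[0,0,0.016,0,0,0],[0,0,0.024,0,0,0],[0,0,0.032,0,0,0]]}' > mv.in && python3 shift.py mv.in |head -1;python3 -c "
from h import *
tube('R',-.02,dy=-.0006)"
```

```text
t: 6.3
d [ 0.0001 -0.0001  0.0091] rv [ 0.01  0.02 -0.  ]
tool-frame offset xy [-0.0001 -0.0005] depth so -0.0109 f(tool) [ 1.1 -0.4  1.4] t 6.3 q [ 14.   6. 126.   0.  19. -90.] op 0.0272
```

Past 6 mm with no force, so c1 fits R (43 mm). Now I'll push it home.

Converted, 0.011 m is 0.044, 0.01 m is 0.04.

```bash
echo '{"ticks": [[0,0,0.012,0,0,0],[0,0,0.024,0,0,0],[0,0,0.032,0,0,0],[0,0,0.04,0,0,0],[0,0,0.044,0,0,0]]}' > mv.in && python3 shift.py mv.in |head -1;python3 -c "
from h import *
tube('R',-.02,dy=-.0006)"
```

```text
t: 6.8
d [ 0.     -0.0001 -0.0012] rv [0.01 0.05 0.01]
tool-frame offset xy [-0.     -0.0005] depth so -0.0212 f(tool) [  3.   -1.9 -36.3] t 6.8 q [ 14.   7. 126.   0.  17. -90.] op 0.0269
```

Converted, -0.0008 m is -0.0032.

```bash
echo '{"ticks": [[0,0,-0.0032,0,0,0],[0,0,-0.0032,0,0,0]]}' > mv.in && python3 shift.py mv.in 0.05|head -1; echo '{"ticks": [[0,0,-0.002,0,0,0],[0,0,-0.08,0,0,0],[0,0,-0.2,0,0,0],[0,0,-0.36,0,0,0],[0,0,-0.4,0,0,0]]}' > mv.in && python3 shift.py mv.in
python3 - <<'E'
from h import *
c=CAP['c2'];go([c[0],c[1],.12],Rd(c[2]));c,s,W=snap('wrist','w4')
cv2.imwrite('pics/w4b.png',cv2.resize(cv2.imread('pics/w4.png'),(800,600),interpolation=cv2.INTER_CUBIC))
d=(W-M['R']).reshape(-1,3)@np.stack([np.cross(ey,n),ey,n],1)
k=(np.hypot(d[:,0],d[:,1])<.035)&(abs(d[:,2])<.05);print(np.histogram(d[k,2],bins=25,range=(-.01,.04)))
E
```

```text
t: 7.0
t: 7.5
position: [0.4146, 0.1721, 0.2818]
ee_rot: [[-0.839, -0.237, 0.49], [-0.205, 0.971, 0.12], [-0.505, 0.0, -0.863]]
contact_force: [0.9, -0.2, -0.1]
opening: 0.0498
grasp_force: 0.0
d [ 0.1212 -0.3171  0.1165] rv [ -5.52  29.96 -20.43]
(array([  13,   13,   19,   10,    1,   40,   36,  380, 1187,  159,   13,
         16,   18,   13,   23,   13,   19,   18,   15,   67,  565,  251,
          0,    0,    0]), array([-0.01 , -0.008, -0.006, -0.004, -0.002,  0.   ,  0.002,  0.004,
        0.006,  0.008,  0.01 ,  0.012,  0.014,  0.016,  0.018,  0.02 ,
        0.022,  0.024,  0.026,  0.028,  0.03 ,  0.032,  0.034,  0.036,
        0.038,  0.04 ]))
```

View pics/w4b.png

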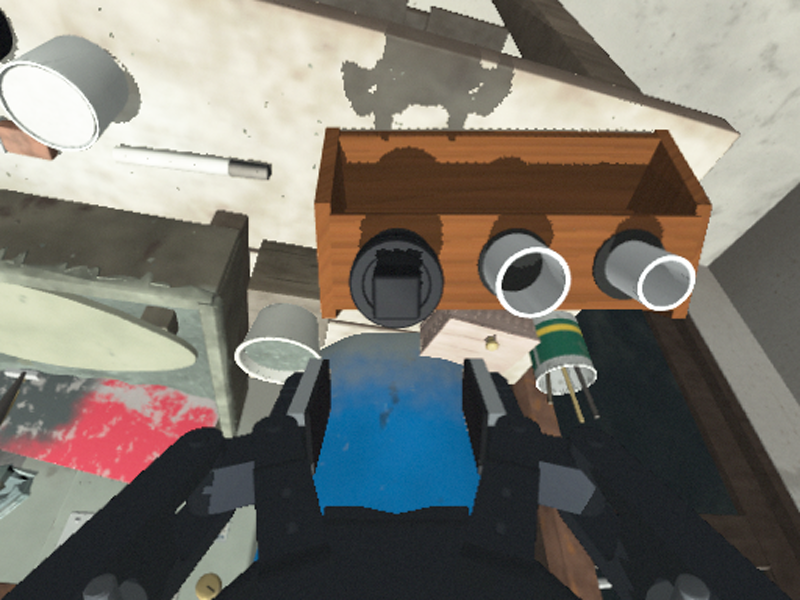

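c1 is fully home: its skirt top is at +7 mm and its grip top at +31.5 mm from the mouth. In the picture the closed R tube is at (397,278), with the M and L rims at (533,282) and (667,281). Next is c2.

Converted, -0.2 m is -0.8, -0.12 m is -0.48, 18.7 degrees is 0.3117.

```bash
echo '{"ticks": [[0.06,-0.16,0.048,-0.0117,0.0617,-0.0417],[0.12,-0.32,0.104,-0.0233,0.125,-0.085],[0.18,-0.48,0.16,-0.035,0.1867,-0.1283],[0.24,-0.64,0.224,-0.0467,0.25,-0.17],[0.3,-0.8,0.288,-0.0583,0.3117,-0.2133]]}' > mv.in && python3 shift.py mv.in|head -1; python3 -c "
from h import *
c=CAP['c2'];go([c[0],c[1],.12],Rd(c[2]))"
```

```text
t: 8.05
d [ 0.0535 -0.1073  0.0511] rv [-1.95 10.92 -7.59]
```

Converted, -0.103 m is -0.412, -0.072 m is -0.288, 10.7 degrees is 0.1783.

```bash
echo '{"ticks": [[0.072,-0.144,0.064,-0.0117,0.06,-0.0417],[0.144,-0.288,0.128,-0.0233,0.12,-0.0833],[0.2,-0.412,0.188,-0.0317,0.1783,-0.125],[0.2,-0.412,0.188,-0.0317,0.1783,-0.125]]}' > mv.in && python3 shift.py mv.in|head -1;echo '{"ticks": [[0,0,0,0,0,0]]}' > mv.in && python3 shift.py mv.in|head -1; python3 -c "
from h import *
c=CAP['c2'];go([c[0],c[1],.12],Rd(c[2]))"
```

```text
t: 8.45
t: 8.55
d [ 0.004  -0.0063  0.0043] rv [ 0.06  0.27 -0.24]
```

Converted, 0.071 m is 0.284, -0.006 m is -0.024, 0.3 degrees is 0.005.

```bash
echo '{"ticks": [[0.016,-0.024,0.1,0,0.005,-0.0033],[0.016,-0.024,0.2,0,0.005,-0.0033],[0.016,-0.024,0.284,0,0.005,-0.0033],[0.016,-0.024,0.284,0,0.005,-0.0033]]}' > mv.in && python3 shift.py mv.in|head -1; python3 -c "
from h import *
c=CAP['c2'];go([c[0],c[1],.053],Rd(c[2]))"
```

```text
t: 8.95
d [-0.0002 -0.0031  0.    ] rv [ 0.18 -0.1   0.07]
```

Converted, -0.0025 m is -0.01.

```bash
echo '{"ticks": [[0,-0.01,0,0,0,0],[0,-0.01,0,0,0,0]]}' > mv.in && python3 shift.py mv.in|head -1;echo '{"ticks": [[0,0,0,0,0,0],[0,0,0,0,0,0],[0,0,0,0,0,0],[0,0,0,0,0,0]]}' > mv.in && python3 shift.py mv.in 0.02 60 && python3 -c "
from h import *
c=CAP['c2'];go([c[0],c[1],.053],Rd(c[2]))"; echo '{"ticks": [[0,0,-0.16,0,0,0],[0,0,-0.36,0,0,0],[0,0,-0.52,0,0,0]]}' > mv.in && python3 shift.py mv.in;python3 -c "
from h import *
tube('L',.04)"
```

```text
t: 9.15
t: 9.55
position: [0.4477, -0.1485, 0.0558]
ee_rot: [[-0.822, -0.569, 0.002], [-0.569, 0.822, -0.002], [-0.001, -0.003, -1.0]]
contact_force: [0.1, 0.8, 8.8]
opening: 0.0268
grasp_force: 59.2
d [0.0009 0.0027 0.0028] rv [-0.14  0.06  0.05]
t: 9.85
position: [0.447, -0.1482, 0.1869]
ee_rot: [[-0.822, -0.569, 0.001], [-0.569, 0.822, -0.001], [-0.001, -0.002, -1.0]]
contact_force: [1.2, -0.1, -2.4]
opening: 0.0267
grasp_force: 60.4
d [-0.2374  0.4393 -0.0584] rv [  5.4  -29.61  20.54]
tool-frame offset xy [ 0.0844 -0.4952] depth so 0.0221 f(tool) [ 0.2 -0.4  2.7] t 9.85 q [ -27.   14.  107.   -0.   59. -151.] op 0.0267
```

```bash
python3 -c "
from h import *
tube('M',.06,H=.0558)"
```

```text
d [-0.1955  0.3611 -0.0774] rv [  5.4  -29.61  20.54]
tool-frame offset xy [ 0.0844 -0.4073] depth so 0.02 f(tool) [ 0.2 -0.4  2.7] t 9.85 q [ -27.   14.  107.   -0.   59. -151.] op 0.0267
```

Converted, 0.19 m is 0.76, -0.07 m is -0.28, -16.5 degrees is -0.275.

```bash
echo '{"ticks": [[-0.076,0.144,-0.08,0.01,-0.055,0.0367],[-0.152,0.292,-0.16,0.02,-0.11,0.075],[-0.24,0.44,-0.24,0.03,-0.165,0.1133],[-0.328,0.6,-0.28,0.04,-0.22,0.1517],[-0.416,0.76,-0.32,0.05,-0.275,0.19]]}' > mv.in && python3 shift.py mv.in|head -1;  python3 -c "
from h import *
tube('M',.06,H=.0558)"
```

```text
t: 10.35
d [-0.0529  0.185   0.0133] rv [  2.4  -12.93   8.95]
tool-frame offset xy [ 0.0202 -0.1913] depth so 0.0737 f(tool) [-0.1  0.7  2.2] t 10.35 q [  -6.   -3.  116.    9.   51. -123.] op 0.0266
```

Converted, 0.172 m is 0.688, 0.126 m is 0.504, -12.8 degrees is -0.2133.

```bash
echo '{"ticks": [[-0.048,0.168,0.012,0.01,-0.0533,0.0367],[-0.1,0.336,0.024,0.02,-0.1067,0.0733],[-0.148,0.504,0.036,0.03,-0.1617,0.1117],[-0.2,0.688,0.048,0.04,-0.2133,0.1483],[-0.2,0.688,0.048,0.04,-0.2133,0.1483]]}' > mv.in && python3 shift.py mv.in|head -1;echo '{"ticks": [[0,0,0,0,0,0]]}' > mv.in && python3 shift.py mv.in|head -1;  python3 - <<'E'
from fit import *
tube('M',.02,H=.0558)
c,s,W=snap('wrist','w5');P=held(W,s);z=P[:,2]
Q=P[(z>.034)&(z<.05)&(P[:,0]>.012)];print(circ(Q[:,:2]))
Q=P[(z>.022)&(z<.033)];print(np.median(Q[:,2]));A=cv2.convexHull((Q[:,:2]*1000).astype(np.float32))[:,0]/1000.
print(circ(A[A[:,0]>.005].astype(float)))
E
```

```text
t: 10.85
t: 10.95
d [-0.0029  0.0115  0.0406] rv [ 0.21 -0.33  0.41]
tool-frame offset xy [ 0.0026 -0.0116] depth so 0.0606 f(tool) [0.5 0.5 0.8] t 10.95 q [ 29.  -2. 121. -13.  33. -66.] op 0.0266
(array([-0.0001, -0.0004]), np.float64(0.030177662940029163))
0.027977550779088624
(array([ 0.0004, -0.0004]), np.float64(0.030393628416241533))
```

Converted, 0.04 m is 0.16, 0.025 m is 0.1, 0.4 degrees is 0.0067.

```bash
echo '{"ticks": [[-0.004,0.016,0.04,0.0017,-0.0033,0.0033],[-0.012,0.036,0.1,0.0033,-0.005,0.0067],[-0.012,0.044,0.16,0.0033,-0.005,0.0067],[-0.012,0.044,0.16,0.0033,-0.005,0.0067],[-0.012,0.044,0.16,0.0033,-0.005,0.0067]]}' > mv.in && python3 shift.py mv.in|head -1; python3 -c "
from h import *
tube('M',.008,H=.0558,dx=-.0003,dy=.0004)"
```

```text
t: 11.5
d [0.0004 0.0052 0.012 ] rv [-0.24 -0.15 -0.22]
tool-frame offset xy [-0.0007 -0.0047] depth so 0.02 f(tool) [0.1 0.3 1.2] t 11.5 q [ 29.   4. 122. -18.  27. -60.] op 0.0267
```

Converted, 0.012 m is 0.048, 0.01 m is 0.04, -0.2 degrees is -0.0033.

```bash
echo '{"ticks": [[0.0016,0.02,0.012,-0.0033,-0.0017,-0.0033],[0.0016,0.02,0.024,-0.0033,-0.0017,-0.0033],[0.0016,0.02,0.04,-0.0033,-0.0017,-0.0033],[0.0016,0.02,0.048,-0.0033,-0.0017,-0.0033],[0.0016,0.02,0.048,-0.0033,-0.0017,-0.0033]]}' > mv.in && python3 shift.py mv.in|head -1; python3 -c "
from h import *
tube('M',0,H=.0558,dx=-.0003,dy=.0004)"
```

```text
t: 12.0
d [ 0.0003 -0.0009  0.0077] rv [0.03 0.01 0.03]
tool-frame offset xy [-0.0006  0.0013] depth so 0.0077 f(tool) [1.5 0.2 0.8] t 12.0 q [ 30.   6. 122. -19.  25. -59.] op 0.027
```

Careful with the scale: shifts go in shares of 0.25 m and turns go in shares of 60 degrees. That gives: 0.009 m is 0.036, 0.008 m is 0.032.

```bash
echo '{"ticks": [[0.0008,-0.0036,0.008,0,0,0],[0.0008,-0.0036,0.016,0,0,0],[0.0008,-0.0036,0.024,0,0,0],[0.0008,-0.0036,0.032,0,0,0],[0.0008,-0.0036,0.036,0,0,0]]}' > mv.in && python3 shift.py mv.in|head -1; python3 -c "
from h import *
tube('M',-.004,H=.0558,dx=-.0003,dy=.0004)"; echo '{"ticks": [[0,0,0.004,0,0,0],[0,0,0.008,0,0,0],[0,0,0.012,0,0,0]]}' > mv.in && python3 shift.py mv.in|head -1; python3 -c "
from h import *
tube('M',-.004,H=.0558,dx=-.0003,dy=.0004)"
```

```text
t: 12.5
d [ 0.0003 -0.0001  0.0028] rv [0.03 0.03 0.02]
tool-frame offset xy [-0.0006  0.0004] depth so -0.0012 f(tool) [ 0.6 -0.1  2.1] t 12.5 q [ 29.   7. 122. -20.  23. -58.] op 0.0269
t: 12.8
d [ 0.0004 -0.0001 -0.0001] rv [0.04 0.05 0.03]
tool-frame offset xy [-0.0007  0.0005] depth so -0.0041 f(tool) [0.9 1.2 0.5] t 12.8 q [ 29.   7. 122. -20.  23. -58.] op 0.0265
```

Converted, 0.006 m is 0.024, 0.005 m is 0.02.

```bash
echo '{"ticks": [[0.0008,0,0.008,0,0,0],[0.0012,0,0.012,0,0,0],[0.0012,0,0.02,0,0,0],[0.0012,0,0.024,0,0,0]]}' > mv.in && python3 shift.py mv.in|head -1; python3 -c "
from h import *
tube('M',-.02,H=.0558,dx=-.0003,dy=.0004)"
```

```text
t: 13.2
d [ 0.     -0.0001  0.0098] rv [0.04 0.04 0.02]
tool-frame offset xy [-0.0003  0.0005] depth so -0.0102 f(tool) [ 0.8 -0.4  1.5] t 13.2 q [ 29.   8. 122. -21.  22. -57.] op 0.0269
```

c2 fits M as well, since it is past 6 mm without force. Pushing it home.

Converted, 0.012 m is 0.048, 0.011 m is 0.044.

```bash
echo '{"ticks": [[0,0,0.012,0,0,0],[0,0,0.024,0,0,0],[0,0,0.036,0,0,0],[0,0,0.044,0,0,0],[0,0,0.048,0,0,0]]}' > mv.in && python3 shift.py mv.in|head -1;python3 -c "
from h import *
tube('M',-.02,H=.0558)"
```

```text
t: 13.7
d [ 0.0003 -0.0005 -0.0011] rv [0.04 0.09 0.03]
tool-frame offset xy [-0.0003  0.0005] depth so -0.0211 f(tool) [  3.3  -0.3 -38.5] t 13.7 q [ 29.   9. 122. -22.  20. -56.] op 0.0264
```

Converted, -0.0008 m is -0.0032.

```bash
echo '{"ticks": [[0,0,-0.0032,0,0,0],[0,0,-0.0032,0,0,0]]}' > mv.in && python3 shift.py mv.in 0.05|head -1; echo '{"ticks": [[0,0,-0.002,0,0,0],[0,0,-0.08,0,0,0],[0,0,-0.2,0,0,0],[0,0,-0.36,0,0,0],[0,0,-0.4,0,0,0]]}' > mv.in && python3 shift.py mv.in|head -2
python3 - <<'E'
from h import *
c=CAP['c3'];go([c[0],c[1],.12],Rd(c[2]));c,s,W=snap('wrist','w6')
for t in 'RM':
    d=(W-M[t]).reshape(-1,3)@np.stack([np.cross(ey,n),ey,n],1)
    for a,b in((0,.012),(.02,.04)):
        k=(np.hypot(d[:,0],d[:,1])<.035)&(d[:,2]>a)&(d[:,2]<b);print(t,k.sum(),np.median(d[k,2]))
E
```

```text
t: 13.9
t: 14.4
position: [0.393, 0.2588, 0.2834]
d [ 0.1583 -0.5177  0.0955] rv [-0.97 30.29 -4.01]
R 1701 0.006815804757544049
R 1043 0.03147527068358026
M 1795 0.006902516281085377
M 957 0.031517943978771806
```

Converted, -0.22 m is -0.88, -0.176 m is -0.704, 12.9 degrees is 0.215.

```bash
echo '{"ticks": [[0.048,-0.176,0.008,-0.0017,0.0433,-0.005],[0.1,-0.352,0.032,-0.0033,0.085,-0.0117],[0.156,-0.528,0.068,-0.005,0.1283,-0.0167],[0.212,-0.704,0.104,-0.0067,0.1717,-0.0217],[0.268,-0.88,0.144,-0.0067,0.215,-0.0283]]}' > mv.in && python3 shift.py mv.in|head -1; python3 -c "
from h import *
c=CAP['c3'];go([c[0],c[1],.12],Rd(c[2]))"
```

```text
t: 14.95
d [ 0.0846 -0.2999  0.0772] rv [-0.65 17.09 -2.33]
```

Converted, -0.221 m is -0.884, -0.177 m is -0.708, 12.9 degrees is 0.215.

```bash
echo '{"ticks": [[0.052,-0.172,0.032,-0.0017,0.0433,-0.005],[0.104,-0.352,0.072,-0.0033,0.085,-0.0117],[0.152,-0.528,0.12,-0.005,0.1283,-0.0167],[0.204,-0.708,0.168,-0.0067,0.1717,-0.0233],[0.252,-0.884,0.216,-0.0083,0.215,-0.0283]]}' > mv.in && python3 shift.py mv.in|head -1; python3 -c "
from h import *
c=CAP['c3'];go([c[0],c[1],.12],Rd(c[2]))"
```

```text
t: 15.45
d [ 0.0172 -0.0783  0.0259] rv [-0.1   4.07 -0.7 ]
```

Converted, -0.064 m is -0.256, -0.062 m is -0.248, 3.8 degrees is 0.0633.

```bash
echo '{"ticks": [[0.032,-0.128,0.04,0,0.0333,-0.0067],[0.056,-0.248,0.084,-0.0017,0.0633,-0.01],[0.06,-0.256,0.088,-0.0017,0.0633,-0.01],[0.06,-0.256,0.088,-0.0017,0.0633,-0.01]]}' > mv.in && python3 shift.py mv.in|head -1; python3 -c "
from h import *
c=CAP['c3'];go([c[0],c[1],.12],Rd(c[2]));print(bot.get_state()['q'])"
```

```text
t: 15.85
d [ 0.0029 -0.0166  0.0042] rv [ 0.08  0.35 -0.12]
[ -38.3558   21.4027  107.6846    0.438    50.7859 -146.3724]
```

Converted, 0.07 m is 0.28, 0.05 m is 0.2, 0.3 degrees is 0.005.

```bash
echo '{"ticks": [[0.012,-0.06,0.02,0.0017,0.005,-0.0017],[0.012,-0.064,0.1,0.0017,0.005,-0.0017],[0.012,-0.064,0.2,0.0017,0.005,-0.0017],[0.012,-0.064,0.28,0.0017,0.005,-0.0017],[0.012,-0.064,0.28,0.0017,0.005,-0.0017]]}' > mv.in && python3 shift.py mv.in|head -1; python3 -c "
from h import *
c=CAP['c3'];go([c[0],c[1],.054],Rd(c[2]))"
```

```text
t: 16.35
d [-0.     -0.0025  0.0001] rv [ 0.06 -0.01  0.12]
```

Converted, -0.002 m is -0.008.

```bash
echo '{"ticks": [[0,-0.008,0,0,0,0],[0,-0.008,0,0,0,0]]}' > mv.in && python3 shift.py mv.in|head -1;echo '{"ticks": [[0,0,0,0,0,0],[0,0,0,0,0,0],[0,0,0,0,0,0],[0,0,0,0,0,0]]}' > mv.in && python3 shift.py mv.in 0.02 60 && python3 -c "
from h import *
c=CAP['c3'];go([c[0],c[1],.054],Rd(c[2]))"; echo '{"ticks": [[0,0,-0.16,0,0,0],[0,0,-0.36,0,0,0],[0,0,-0.52,0,0,0]]}' > mv.in && python3 shift.py mv.in;python3 -c "
from h import *
tube('L',.06,H=.056)"
```

```text
t: 16.55
t: 16.95
position: [0.4323, -0.2663, 0.0572]
ee_rot: [[-0.951, -0.308, 0.005], [-0.308, 0.951, -0.003], [-0.003, -0.004, -1.0]]
contact_force: [-0.3, 0.9, 6.8]
opening: 0.0265
grasp_force: 59.7
d [0.0015 0.002  0.0032] rv [-0.24  0.2   0.08]
t: 17.25
position: [0.4313, -0.2655, 0.1884]
ee_rot: [[-0.951, -0.308, 0.004], [-0.308, 0.951, -0.002], [-0.003, -0.003, -1.0]]
contact_force: [1.3, -1.2, -2.5]
opening: 0.0266
grasp_force: 60.5
d [-0.1407  0.5965 -0.0772] rv [  0.93 -29.82   4.18]
tool-frame offset xy [ 0.121  -0.6054] depth so 0.0426 f(tool) [ 0.4 -1.5  2.6] t 17.25 q [ -39.   17.  103.    0.   60. -147.] op 0.0266
```

Converted, 0.21 m is 0.84, 0.168 m is 0.672, -10.5 degrees is -0.175.

```bash
echo '{"ticks": [[-0.044,0.168,-0.06,0.0017,-0.035,0.005],[-0.088,0.336,-0.12,0.0017,-0.07,0.01],[-0.132,0.504,-0.18,0.0033,-0.105,0.015],[-0.176,0.672,-0.232,0.005,-0.14,0.02],[-0.22,0.84,-0.28,0.005,-0.175,0.025]]}' > mv.in && python3 shift.py mv.in|head -1;  python3 -c "
from h import *
tube('L',.06,H=.0572)"
```

```text
t: 17.75
d [-0.0753  0.387   0.0035] rv [  0.64 -19.23   2.6 ]
tool-frame offset xy [ 0.0533 -0.3901] depth so 0.0809 f(tool) [-0.5 -0.2  2.2] t 17.75 q [ -21.    0.  114.    7.   58. -131.] op 0.0265
```

Converted, 0.23 m is 0.92, 0.184 m is 0.736, -11 degrees is -0.1833.

```bash
echo '{"ticks": [[-0.036,0.184,-0.008,0.0017,-0.0367,0.005],[-0.072,0.368,-0.016,0.0017,-0.0733,0.01],[-0.108,0.552,-0.016,0.0033,-0.11,0.015],[-0.144,0.736,-0.008,0.005,-0.1467,0.02],[-0.18,0.92,0,0.005,-0.1833,0.025]]}' > mv.in && python3 shift.py mv.in|head -1;  python3 -c "
from h import *
tube('L',.06,H=.0572)"
```

```text
t: 18.25
d [-0.0256  0.1577  0.0081] rv [ 0.39 -8.19  1.08]
tool-frame offset xy [ 0.0213 -0.1582] depth so 0.0704 f(tool) [ 0.8 -1.1  2.4] t 18.25 q [ 17.  -4. 119.  -1.  43. -87.] op 0.0264
```

Converted, 0.142 m is 0.568, 0.128 m is 0.512, -7.9 degrees is -0.1317.

```bash
echo '{"ticks": [[-0.028,0.172,0.008,0.0017,-0.0383,0.005],[-0.056,0.344,0.012,0.0033,-0.0767,0.01],[-0.084,0.512,0.02,0.005,-0.115,0.015],[-0.092,0.568,0.028,0.0067,-0.1317,0.0167],[-0.092,0.568,0.028,0.0067,-0.1317,0.0167]]}' > mv.in && python3 shift.py mv.in|head -1;echo '{"ticks": [[0,0,0,0,0,0]]}' > mv.in && python3 shift.py mv.in|head -1;  python3 - <<'E'
from fit import *
tube('L',.02,H=.0572)
c,s,W=snap('wrist','w7');P=held(W,s);z=P[:,2]
Q=P[(z>.034)&(z<.05)&(P[:,0]>.012)];print(circ(Q[:,:2]))
Q=P[(z>.022)&(z<.035)];print(np.median(Q[:,2]));A=cv2.convexHull((Q[:,:2]*1000).astype(np.float32))[:,0]/1000.
print(circ(A[A[:,0]>.005].astype(float)))
E
```

```text
t: 18.75
t: 18.85
d [-0.0036  0.0178  0.0404] rv [-0.06 -0.55  0.23]
tool-frame offset xy [ 0.0031 -0.0178] depth so 0.0604 f(tool) [ 1.5 -0.7  2.8] t 18.85 q [ 42.   2. 116. -23.  37. -46.] op 0.0265
(array([ 0.0002, -0.0003]), np.float64(0.0302447331014661))
0.029418236639998117
(array([ 0.0006, -0.0004]), np.float64(0.030445462468969647))
```

Held cap offset is (0.0003, −0.0003), so the target is dx −0.0005, dy +0.0003.

Converted, 0.04 m is 0.16, 0.025 m is 0.1, -0.5 degrees is -0.0083.

```bash
echo '{"ticks": [[-0.008,0.032,0.04,0,-0.005,0.0017],[-0.016,0.068,0.1,0,-0.0083,0.0033],[-0.016,0.072,0.16,0,-0.0083,0.0033],[-0.016,0.072,0.16,0,-0.0083,0.0033],[-0.016,0.072,0.16,0,-0.0083,0.0033]]}' > mv.in && python3 shift.py mv.in|head -1; python3 -c "
from h import *
tube('L',.008,H=.0572,dx=-.0005,dy=.0003)"
```

```text
t: 19.4
d [0.001  0.0014 0.0122] rv [-0.14 -0.02 -0.15]
tool-frame offset xy [-0.0015 -0.0011] depth so 0.0202 f(tool) [0.9 0.  1.2] t 19.4 q [ 43.   8. 116. -28.  32. -40.] op 0.0264
```

Converted, 0.012 m is 0.048, 0.008 m is 0.032, -0.1 degrees is -0.0017.

```bash
echo '{"ticks": [[0.0032,0.004,0.016,-0.0017,0,-0.0017],[0.0032,0.004,0.032,-0.0017,0,-0.0017],[0.0032,0.004,0.048,-0.0017,0,-0.0017],[0.0032,0.004,0.048,-0.0017,0,-0.0017],[0.0032,0.004,0.048,-0.0017,0,-0.0017]]}' > mv.in && python3 shift.py mv.in|head -1; python3 -c "
from h import *
tube('L',0,H=.0572,dx=-.0005,dy=.0003)"
```

```text
t: 19.9
d [ 0.0003 -0.0011  0.0082] rv [0.05 0.03 0.05]
tool-frame offset xy [-0.0007  0.0014] depth so 0.0082 f(tool) [0.4 0.5 1.8] t 19.9 q [ 43.   9. 117. -29.  30. -39.] op 0.0265
```

Converted, 0.011 m is 0.044, 0.01 m is 0.04.

```bash
echo '{"ticks": [[0.0008,-0.004,0.008,0,0,0],[0.0008,-0.004,0.02,0,0,0],[0.0008,-0.004,0.032,0,0,0],[0.0008,-0.004,0.04,0,0,0],[0.0008,-0.004,0.044,0,0,0]]}' > mv.in && python3 shift.py mv.in|head -1; python3 -c "
from h import *
tube('L',-.011,H=.0572,dx=-.0005,dy=.0003)"
```

```text
t: 20.4
d [ 0.     -0.0001  0.0079] rv [0.05 0.03 0.04]
tool-frame offset xy [-0.0005  0.0004] depth so -0.0031 f(tool) [ 0.9 -0.4  1.8] t 20.4 q [ 42.  11. 117. -30.  29. -38.] op 0.0265
```

Converted, 0.008 m is 0.032, 0.006 m is 0.024.

```bash
echo '{"ticks": [[0,0,0.008,0,0,0],[0,0,0.016,0,0,0],[0,0,0.024,0,0,0],[0,0,0.032,0,0,0]]}' > mv.in && python3 shift.py mv.in|head -1; python3 -c "
from h import *
tube('L',-.02,H=.0572,dx=-.0005,dy=.0003)"
```

```text
t: 20.8
d [ 0.0002 -0.0002  0.0091] rv [0.06 0.05 0.04]
tool-frame offset xy [-0.0007  0.0004] depth so -0.0109 f(tool) [ 0.4 -0.2  1.5] t 20.8 q [ 42.  11. 117. -30.  28. -38.] op 0.0266
```

Converted, 0.0115 m is 0.046, 0.01 m is 0.04.

```bash
echo '{"ticks": [[0,0,0.012,0,0,0],[0,0,0.024,0,0,0],[0,0,0.032,0,0,0],[0,0,0.04,0,0,0],[0,0,0.046,0,0,0]]}' > mv.in && python3 shift.py mv.in|head -1;python3 -c "
from h import *
tube('L',-.02,H=.0572)"
```

```text
t: 21.3
d [ 0.0006 -0.0004 -0.0012] rv [0.07 0.09 0.03]
tool-frame offset xy [-0.0006  0.0004] depth so -0.0212 f(tool) [  6.4  -0.9 -44. ] t 21.3 q [ 42.  13. 117. -32.  26. -37.] op 0.0268
```

Converted, -0.001 m is -0.004.

```bash
echo '{"ticks": [[0,0,-0.004,0,0,0],[0,0,-0.004,0,0,0]]}' > mv.in && python3 shift.py mv.in 0.05|head -1; echo '{"ticks": [[0,0,-0.002,0,0,0],[0,0,-0.08,0,0,0],[0,0,-0.2,0,0,0],[0,0,-0.36,0,0,0],[0,0,-0.4,0,0,0]]}' > mv.in && python3 shift.py mv.in; echo '{"ticks": [[0,0,0,0,0,0],[0,0,0,0,0,0]]}' > mv.in && python3 shift.py mv.in|head -1
python3 - <<'E'
from h import *
c,s,W=snap('wrist','w8')
for t in 'RML':
    d=(W-M[t]).reshape(-1,3)@np.stack([np.cross(ey,n),ey,n],1)
    for a,b in((0,.012),(.02,.04)):
        k=(np.hypot(d[:,0],d[:,1])<.035)&(d[:,2]>a)&(d[:,2]<b);print(t,k.sum(),np.median(d[k,2]))
snap('top','top1')
cv2.imwrite('pics/fin.png',np.vstack([cv2.resize(cv2.imread('pics/w8.png'),(400,300)),cv2.imread('pics/top1.png')[90:240,60:460]]))
E
```

```text
t: 21.5
t: 22.0
position: [0.3717, 0.3444, 0.2848]
ee_rot: [[-0.839, -0.239, 0.489], [-0.205, 0.971, 0.123], [-0.504, 0.003, -0.864]]
contact_force: [0.1, 0.0, 0.3]
opening: 0.0501
grasp_force: 0.0
t: 22.2
R 1668 0.006730067447685005
R 1095 0.03133479615608949
M 1729 0.006910284651774515
M 1047 0.03152555979052578
L 1813 0.006837527707466245
L 967 0.03154238318231877
```

View pics/fin.png

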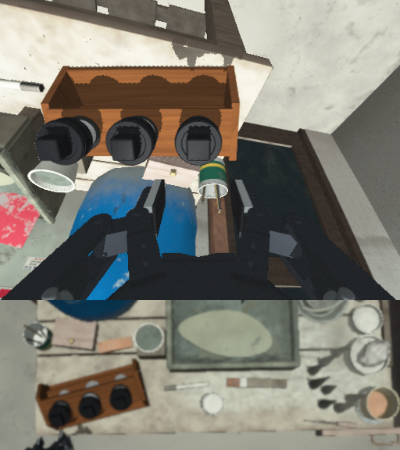

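All three caps are home, seen at (62,140), (130,138) and (199,140). The jar, brush, marker and file are undisturbed, and the gripper is clear.

```bash
python3 -c "
from cell import bot, optics
print(bot.sign_off())"
```

```text
the job is handed in; nothing more can be done
None
```

All three tubes are closed, each with its own cap fully home (the first tube tried was right for each cap); the jar, brush, marker and file were left in place, and the job was handed in at about 22 s.

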